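Index the rotary magazine and take out the gear

TASK

Using the round knob in the middle, turn the rotary parts magazine the shorter way round (never more than half a turn) until the spur gear stands in the middle of the gap in the wire guard, behind the pointer on the base, and let it come to rest there. Then lift the gear out through the gap and set it down, without dropping it, flat and boss up on the small dark surface plate, wholly on its top. Leave the other parts in their cups and the things on the bench where they are.

Things in the scene. Friction and masses are not known exactly. Their poses are not given: they have to be found in the camera images.
- knob (a point): Middle of the black round knurled knob (40 mm diameter, vertical axis) fixed on the carousel, on its axis, 100 mm above the bench. Its straight side runs from 88 to 113 mm above the bench, its flat top is at 116 mm; under 84 mm is a thin column of 22 mm diameter.
- disc (a point): Centre of the top of the aluminium carousel disc (256 mm diameter), on the axis, 32 mm above the bench. It carries six shallow round cups, every 60 degrees, centred 90 mm from the axis: inner diameter 63 mm, floor 32 mm and rim 41 mm above the bench. Two cups are empty.
- carousel (a joint): Turn of the carousel about its vertical axis since the start, rad, 0 at the start, positive counter-clockwise from above. No stops or detents; light friction (about 0.08 N m), it stays where it is left. At the start the gear stands 40 to 140 degrees from the middle of the gap, on one side or the other.
- window (a point): Middle of the gap in the guard, on the cup circle: 90 mm from the knob's axis, 32 mm above the bench (cup floor). Its -x axis points outward from the knob to the pointer on the rim. The gap looks roughly towards the robot and is 100 degrees wide, 50 to each side of this point (138 mm across at the cup circle).
- magazine_base: Round grey base of the magazine, 300 mm diameter, fixed; origin on the axis at bench height. It carries the guard of steel wires (4 to 5 mm thick, 78 mm above the bench, from 46 to 138 mm from the axis) that covers all the circle but the gap, on four posts 143 mm from the axis, and a small steel pointer in the middle of the gap.
- spur_gear: Dark steel spur gear, the only part with teeth: 56 mm outside diameter, 14 mm thick, with a round boss of 28 mm diameter on top that reaches 24 mm above the underside; about 0.2 kg. Origin at the centre of the underside, z up along its axis. It stands boss up in a cup, toothed face 46 mm and boss top 56 mm above the bench. Can be gripped by the boss or across the teeth.
- brass_bush: Flanged brass bush standing in another cup, 48 mm diameter, 30 mm high; origin at the centre of its underside. Stays in its cup.
- steel_ring: Plain steel ring lying in another cup, 52 mm diameter, 14 mm high; origin at the centre of its underside. Stays in its cup.
- thread_ring: Knurled steel thread ring lying in another cup, 45 mm diameter, 14 mm high; origin at the centre of its underside. Stays in its cup.
- plate_top (a point): Centre of the flat top of the small dark surface plate, 160 x 160 mm, top 30 mm above the bench, fixed; x and y run along its sides, z up. It stands to the right of the magazine.
- block_123: Dark steel block with holes, 50 x 75 x 25 mm, on the bench beyond the plate; bystander, origin at the centre of its underside.
- micrometer: Micrometer lying on the bench to the right of the plate, 45 x 140 x 18 mm; bystander, origin under its centre.
- loupe: Black round loupe, 36 mm diameter, 34 mm high, on the bench to the left of the magazine; bystander, origin at the centre of its underside.

How it is judged:
By the outcome, as a careful person would: the job done as asked, in the order asked, and still so for the second after the job is handed in, with the robot touching nothing.
It also fails if it takes over 58 s, if anything falls off the work surface, if the arm or the gripper's body presses on something with over 40 N, if the wrist force passes 120 N, or if a joint passes its speed limit or range.

ROBOT

A 6-joint arm with a two-finger parallel gripper is mounted at the origin on a cart in front of the work surface, level with it; the furniture and walls round the work are solid. World frame = base frame: x ahead of the robot, y to its left, z up, the work surface at z = 0. Lengths are in m, angles in rad, forces in N, time in s.
With the tool pointing down it reaches from about 0.35 to 0.775 m from the base axis. Payload 7.3 kg.
Tool frame: the origin (TCP) lies on the mounting face of the last link; the fingertips stand 178 mm ahead of it and the grasp point (between the pads) lies 159 mm ahead of it (robot.tcp_to_tips is the distance from the TCP to the fingertips, in m); z points along the fingers, y is the direction in which the jaws open and shut (so a half turn about z gives the same grasp; the last joint's range is limited). The gripper opens to 92 mm and grips with 3 to 60 N. Pads are 19 mm wide; open, the fingers measure 130 mm over their backs; the gripper's body (75 mm by 190 mm) begins 47 mm behind the grasp point.
Start: joints at [-1.306, 0.342, 1.524, -0, 1.275, -0.146], TCP at [0.21, -0.481, 0.405] pointing down, gripper open.
Joint ranges: [-2.53, 2.53], [-0.77, 2.02], [0.04, 2.7], [-1, 4.14], [0.28, 2.66], [-3.11, 3.11]. Speed limits (rad/s): [2.57, 2.57, 3.14, 3.14, 3.14, 3.14].

INTERFACE

Orientations are given as [roll, pitch, yaw] about the fixed x, y, z axes, in that order (R = Rz(yaw) Ry(pitch) Rx(roll)).
In Python, from cell import robot, viewer gives the robot as it stands.
- The arm moves only by the shell command python3 -m creep 'ROWS' [OPENING] [FORCE]. ROWS is JSON, a list that holds one entry, the list of rows, each a list of 6 numbers: the shift along the world's x, y, z in mm, then the turn, a rotation vector about the world's x, y, z in degrees. A call has 1 to 5 rows; each row shifts and turns the pose as measured when the row begins; what a row does not reach is not made up. A row lasts 1/12 s, in which the tool goes at most 41.7 mm and 7.16 degrees, less where a joint would pass 70% of its speed; a pose out of reach is approached as far as the arm can. A call with a gripper value outside its range is refused whole. OPENING is the closure, from -1 (fully open) to 1 (shut), set as the call begins (- or left out, the last holds). The fingers move at their own pace and stop on an object; FORCE is the grip in N (left out, the last holds). Time passes only in rows, so rows that do not move let the fingers close. It gives the time, the measured TCP pose, the force and the opening at its end, in the units of the state.
- robot.observe(): the state, without advancing time (a new reading comes with each control period).
- viewer.read_camera(name): name is "side" or "top" or "wrist"; returns the picture (480x640x3 uint8, blue, green, red); there is no depth.
- viewer.camera_model(name): a dict with "fx", "fy", "cx", "cy" (pixels), "pose" (4x4, takes a point from camera to world coordinates); the wrist camera has in their place "mount" (4x4, takes a point from camera to tool coordinates, whose origin is the TCP and whose axes are the flange's). Camera axes: x right, y up, looking along -z (the intrinsics and any distortion apply to the point x, -y, -z); pixel columns grow to the right and rows downward; lengths in m; the calibration is good to about 2 mm. A picture is of the moment at which its call begins: read the wrist's pose just before it. camera_model takes no time and is no camera call.
- robot.hand_in(): hands the job in, once; it reports no verdict.
The state is a dict: "time": time; "qpos": joint angles; "qvel": joint speeds; "joint_efforts": joint torques, N m; "tool_pos": TCP position; "tool_rot": TCP orientation; "contact_force": force on the tool from outside, world axes, zero at the start; "torque": the same for the moment, N m; "opening": finger opening in m.
Only numpy, scipy, OpenCV 4.12 (cv2) and the standard library are available. Lean on these libraries where they do the work, as an engineer would, in place of code of your own. Each camera call takes 0.05 s, during which the arm holds its last target. There are 200 camera calls.

## Working session

There is one attempt and no reset: what is moved stays moved. The work goes in short steps, Python scripts to look and compute and a shell command to move; the robot and the scene stay as the last step left them, time stands still between calls to the robot, and variables do not carry over. Pictures are saved under pics/ and viewed, about 8 in all and at most 12, crops included, and the job is handed in when it is done.

```bash
ls; mkdir -p pics
python3 - <<'E'
from cell import robot, viewer
import cv2
s=robot.observe(); print({k:s[k] for k in("time","tool_pos","tool_rot","opening","contact_force")})
for n in("top","side"):
    cv2.imwrite(f"pics/{n}0.png",viewer.read_camera(n)); m=viewer.camera_model(n); print(n,m)
print(viewer.camera_model("wrist"))
E
```

```text
pics
{'time': 0.0, 'tool_pos': array([ 0.20963902, -0.48117849,  0.40403524]), 'tool_rot': array([-3.14001875e+00, -2.18240980e-04,  4.10809506e-01]), 'opening': 0.09170693069746688, 'contact_force': array([-0.07093264, -0.68049195, -0.19687702])}
top {'fx': 528.9153906398226, 'fy': 528.9153906398226, 'cx': 321.3205246003356, 'cy': 242.28471746527623, 'pose': array([[-2.01345039e-02,  9.79912518e-01, -1.98408819e-01,
         2.59612341e-01],
       [-9.99796218e-01, -2.00233212e-02,  2.56691107e-03,
        -1.03350090e-01],
       [-1.45745522e-03,  1.98420071e-01,  9.80115989e-01,
         1.54358023e+00],
       [ 0.00000000e+00,  0.00000000e+00,  0.00000000e+00,
         1.00000000e+00]])}
side {'fx': 483.4263648768644, 'fy': 483.4263648768644, 'cx': 316.48391883493497, 'cy': 242.88540911467052, 'pose': array([[-0.98624727,  0.07220045, -0.14867218,  0.35233687],
       [-0.16439352, -0.33567836,  0.92752078,  1.16769142],
       [ 0.01706138,  0.93920559,  0.34293115,  0.56818437],
       [ 0.        ,  0.        ,  0.        ,  1.        ]])}
{'fx': 425.68176938413023, 'fy': 425.68176938413023, 'cx': 321.9001206565248, 'cy': 238.6315256915713, 'mount': array([[-6.90938994e-04,  9.68607830e-01,  2.48592829e-01,
         6.62034622e-02],
       [ 9.99999675e-01,  5.65828463e-04,  5.74726516e-04,
        -4.55498912e-04],
       [ 4.16023705e-04,  2.48593145e-01, -9.68607906e-01,
         1.83791841e-02],
       [ 0.00000000e+00,  0.00000000e+00,  0.00000000e+00,
         1.00000000e+00]])}
```

View pics/top0.png

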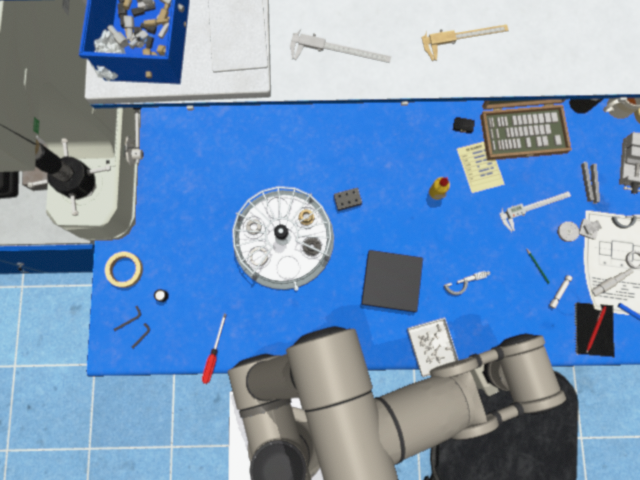

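View pics/side0.png

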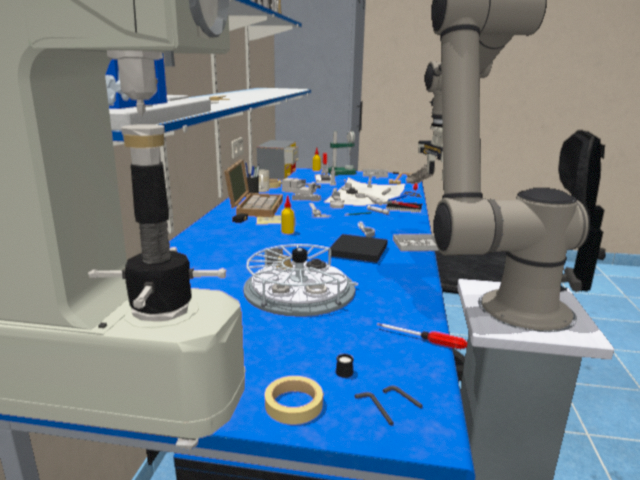

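The top view shows the magazine at about (283,238), with the knob at (281,232) and the dark gear at (312,246). The plate is at (392,281). I'll zoom in and compute positions.

```bash
cat > h.py <<'E'
import numpy as np, cv2
from scipy.spatial.transform import Rotation as R
from cell import robot, viewer
def cam(n,s=None):
    m=viewer.camera_model(n)
    if n=="wrist":
        T=np.eye(4);T[:3,:3]=R.from_euler("xyz",s["tool_rot"]).as_matrix();T[:3,3]=s["tool_pos"];P=T@m["mount"]
    else:P=m["pose"]
    return m,P
def ray(n,u,v,z,s=None):
    m,P=cam(n,s);d=P[:3,:3]@[(u-m["cx"])/m["fx"],-(v-m["cy"])/m["fy"],-1];o=P[:3,3]
    return o+d*(z-o[2])/d[2]
def proj(n,p,s=None):
    m,P=cam(n,s);c=P[:3,:3].T@(np.asarray(p)-P[:3,3]);return m["cx"]+m["fx"]*c[0]/-c[2],m["cy"]-m["fy"]*c[1]/-c[2]
def blob(mask,lo=15):
    n,l,st,c=cv2.connectedComponentsWithStats(mask.astype(np.uint8));return [(st[i].tolist(),c[i].round(1).tolist()) for i in range(1,n) if st[i][4]>=lo]
E
python3 - <<'E'
from h import *
im=cv2.imread("pics/top0.png"); 
c=im[175:320,225:435]; cv2.imwrite("pics/top0c.png",cv2.resize(c,None,fx=3.8,fy=3.8,interpolation=cv2.INTER_CUBIC))
g=im.max(2)
print(blob(g[175:320,225:435]<75))
print("knob",ray("top",281,232,.11),"gear",ray("top",312,246,.05))
# base outline: non-blue inside region
hsv=cv2.cvtColor(im,cv2.COLOR_BGR2HSV); m=((hsv[...,1]<90)&(hsv[...,2]>90)).astype(np.uint8); m[:, :225]=0;m[:,338:]=0;m[:180]=0;m[298:]=0
cs,_=cv2.findContours(m,0,1);k=max(cs,key=cv2.contourArea);print(cv2.boundingRect(k),cv2.fitEllipse(cv2.convexHull(k)))
print("base proj", ray("top",*cv2.fitEllipse(cv2.convexHull(k))[0],.01))
E
```

```text
[([50, 50, 13, 14, 100], [55.9, 57.6]), ([154, 130, 32, 6, 43], [170.3, 132.7])]
knob [0.5812354  0.00424138 0.11      ] gear [ 0.55160766 -0.0802314   0.05      ]
(232, 186, 102, 104) ((282.3687744140625, 237.51564025878906), (100.79696655273438, 103.92488861083984), 160.25662231445312)
base proj [0.58683941 0.00777364 0.01      ]
```

View pics/top0c.png

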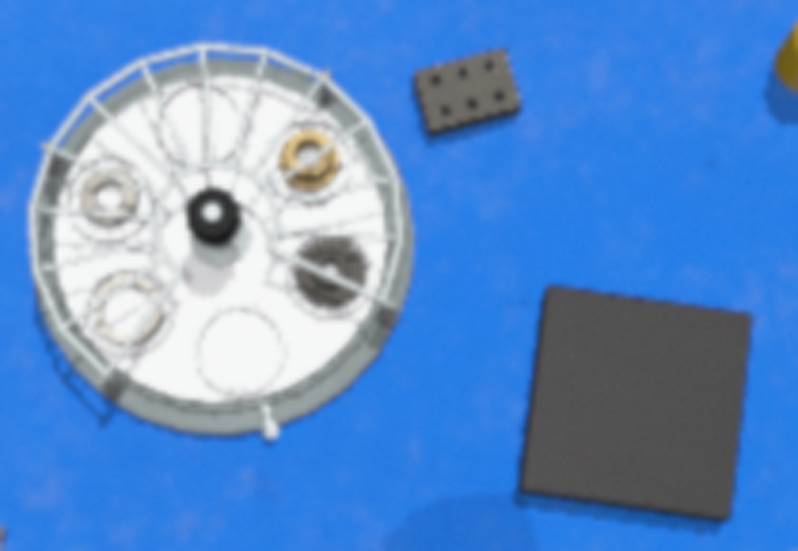

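Run:
```python
from h import *
f=lambda x,y,z:ray("top",(x+.5)/3.8-.5+225,(y+.5)/3.8-.5+175,z)
k=f(213,212,.116);print("knob",k)
g=f(331,270,.05);print("gear mid",g)
p1=f(271,430,.03);p2=f(265,405,.03);print("ptr",p1,p2)
e=f(241,352,.036);print("emptycup",e)
A=lambda p,c=k:np.degrees(np.arctan2(*(p-c)[1::-1]))
for c in (k,ray("top",282.37,237.5,.01),(k+ray("top",282.37,237.5,.01))/2):print(c,[A(x,c) for x in(g,p1,p2,e)],np.linalg.norm((g-c)[:2]))
q=np.array([f(*x,.03) for x in((549,287),(751,316),(729,520),(521,492))]);print(q,q.mean(0));
d=q[1]-q[0];print(np.degrees(np.arctan2(d[1],d[0])))
```

```text
knob [0.58438238 0.00464227 0.116     ]
gear mid [ 0.55254879 -0.07948971  0.05      ]
ptr [ 0.43428182 -0.03182693  0.03      ] [ 0.45335538 -0.02748632  0.03      ]
emptycup [ 0.49335114 -0.00999937  0.036     ]
[0.58438238 0.00464227 0.116     ] [np.float64(-110.7254802378647), np.float64(-166.3437388405427), np.float64(-166.2225712515691), np.float64(-170.86269425143644)] 0.089953134831773
[0.58688672 0.00776975 0.01      ] [np.float64(-111.48039494210082), np.float64(-165.45412987145647), np.float64(-165.2097983119452), np.float64(-169.2435928795746)] 0.0937726285548958
[0.58563455 0.00620601 0.063     ] [np.float64(-111.11078470303055), np.float64(-165.8943869289009), np.float64(-165.71025176742094), np.float64(-170.04015245866)] 0.09186088913395385
[[ 0.53979562 -0.24589495  0.03      ]
 [ 0.51413538 -0.39923234  0.03      ]
 [ 0.35978434 -0.37379899  0.03      ]
 [ 0.38381045 -0.21893233  0.03      ]] [ 0.44938145 -0.30946465  0.03      ]
-99.50013405606742
```

The gear is at about -111° from the axis at (0.585, 0.005), and the pointer is at -166°. The turn needed is therefore about -55°, clockwise. I'll go above the knob, yawing to about 69° on the way.

```bash
for i in 1; do python3 -m creep '[[[25,32,0,0,0,3],[25,32,0,0,0,3],[25,32,0,0,0,3],[25,32,0,0,0,3],[25,32,0,0,0,3]]]'; done
python3 -m creep '[[[25,32,0,0,0,3],[25,32,0,0,0,3],[25,32,0,0,0,3],[25,32,0,0,0,3],[25,32,0,0,0,3]]]'
```

```text
time: 0.52
tool_pos: [0.3331, -0.321, 0.4013]
tool_rot: [-3.138, 0.002, 0.669]
contact_force: [0.6, -1.5, 0.1]
opening: 0.0916
time: 0.93
tool_pos: [0.4592, -0.1547, 0.4004]
tool_rot: [-3.136, 0.002, 0.943]
contact_force: [1.0, -0.3, -0.5]
opening: 0.0915
```

```bash
python3 -m creep '[[[31,39,0,0,0,3.7],[31,39,0,0,0,3.7],[31,39,0,0,0,3.7],[28,37,0,0,0,3.7],[0,0,0,0,0,0]]]'
python3 - <<'E'
from h import *
s=robot.observe();im=viewer.read_camera("wrist");cv2.imwrite("pics/w1.png",im);np.savez("w1.npz",**{k:s[k] for k in("tool_pos","tool_rot")});print(s["tool_pos"],s["tool_rot"],s["time"])
print(blob(im.max(2)<60,300))
print(proj("wrist",(.5844,.0046,.116),s))
E
```

```text
time: 1.35
tool_pos: [0.5632, -0.0171, 0.3987]
tool_rot: [-3.134, 0.0, 1.223]
contact_force: [-1.8, -0.5, 0.3]
opening: 0.092
[ 0.56322007 -0.01710736  0.39874707] [-3.13379258e+00  1.23963557e-05  1.22311841e+00] 1.35
[([314, 160, 63, 66, 2581], [344.0, 193.6]), ([0, 274, 640, 206, 65999], [328.4, 384.0]), ([503, 283, 34, 21, 351], [519.5, 292.7])]
(np.float64(346.5426958440458), np.float64(194.01060572642558))
```

View pics/w1.png

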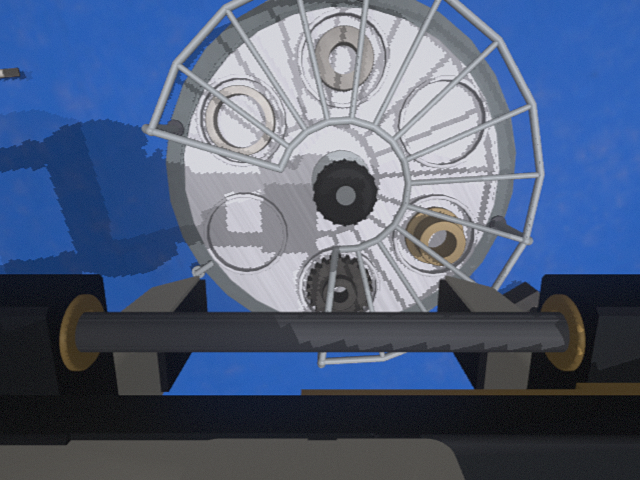

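The wrist view shows the knob at (345,194) with its top spot at (346,195). The pointer tip is at (199,271), the guard wire ends at (150,129) and (322,362), and the gear boss at about (341,291).

```bash
python3 - <<'E'
from h import *
s=dict(np.load("w1.npz"))
k=ray("wrist",345.5,194.5,.116,s);print(k)
A=lambda p,c=k:(np.degrees(np.arctan2(*(p-c)[1::-1])).round(1),np.linalg.norm((p-c)[:2]).round(4))
for n,u,v,z in(("ptr",199,271,.03),("w1",150,129,.078),("w2",322,362,.078),("gear",341,291,.056),("empty",247,231,.036),("bush",437,238,.06),("ring2",238,118,.046)):print(n,A(ray("wrist",u,v,z,s)))
print(k[:2]-s["tool_pos"][:2])
E
python3 -m creep '[[[0,0,0,0,0,0]]]'
```

```text
[0.5836875  0.00453117 0.116     ]
ptr (np.float64(-166.8), np.float64(0.1459))
w1 (np.float64(143.5), np.float64(0.1394))
w2 (np.float64(-116.1), np.float64(0.1399))
gear (np.float64(-109.8), np.float64(0.0877))
empty (np.float64(-171.3), np.float64(0.0886))
bush (np.float64(-49.6), np.float64(0.0851))
ring2 (np.float64(128.8), np.float64(0.0922))
[0.02046743 0.02163853]
time: 1.48
tool_pos: [0.562, -0.0186, 0.3978]
tool_rot: [-3.131, 0.003, 1.221]
contact_force: [0.4, -0.2, 0.4]
opening: 0.0918
```

```bash
python3 -m creep '[[[11,12,-25,-0.1,-0.3,0],[11,12,-25,-0.1,-0.3,0],[0,0,-25,0,0,0],[0,0,-25,0,0,0],[0,0,0,0,0,0]]]' - 30
```

```text
time: 1.9
tool_pos: [0.5821, 0.0008, 0.2962]
tool_rot: [3.137, 0.003, 1.212]
contact_force: [-1.3, -0.9, -1.6]
opening: 0.0917
```

```bash
python3 -m creep '[[[2,4,-14,0,0,0],[0,0,-13,0,0,0],[0,0,0,0,0,0],[0,0,0,0,0,0]]]'
```

```text
time: 2.23
tool_pos: [0.583, -0.0002, 0.2714]
tool_rot: [3.138, 0.005, 1.204]
contact_force: [-0.1, -0.1, -0.1]
opening: 0.0914
```

```bash
python3 -m creep '[[[1,5,-4,0,0,0],[0,0,0,0,0,0],[0,0,0,0,0,0]]]'; python3 -c "
from h import *
s=robot.observe();im=viewer.read_camera('wrist');cv2.imwrite('pics/w2.png',im);print(s['tool_pos'],s['tool_rot'])
print(proj('wrist',(.584,.0046,.116),s))"
```

```text
time: 2.48
tool_pos: [0.5845, 0.0035, 0.2711]
tool_rot: [3.133, 0.004, 1.201]
contact_force: [0.6, 0.3, 0.6]
opening: 0.0918
[0.58447108 0.00346088 0.27105033] [3.13290334 0.00351052 1.20067068]
(np.float64(317.278565377814), np.float64(322.2809247790548))
```

```bash
python3 -m creep '[[[0,1,-3,0,0,0],[0,0,0,0,0,0],[0,0,0,0,0,0],[0,0,0,0,0,0],[0,0,0,0,0,0]]]' 1 30;  python3 -m creep '[[[0,0,0,0,0,0],[0,0,0,0,0,0],[0,0,0,0,0,0],[0,0,0,0,0,0]]]'
```

```text
time: 2.95
tool_pos: [0.5847, 0.0049, 0.2693]
tool_rot: [3.131, 0.003, 1.201]
contact_force: [-0.1, 0.2, -0.0]
opening: 0.0631
time: 3.28
tool_pos: [0.5835, 0.0054, 0.269]
tool_rot: [3.136, 0.003, 1.201]
contact_force: [-5.8, 2.5, 4.0]
opening: 0.0389
```

```bash
python3 -m creep '[[[0,0,0,0,0,-5],[0,0,0,0,0,-5],[0,0,0,0,0,-5],[0,0,0,0,0,-5],[0,0,0,0,0,-5]]]';  python3 -m creep '[[[0,0,0,0,0,-5],[0,0,0,0,0,-5],[0,0,0,0,0,-5],[0,0,0,0,0,-3],[0,0,0,0,0,0]]]'
```

```text
time: 3.7
tool_pos: [0.584, 0.0056, 0.269]
tool_rot: [3.135, 0.003, 0.749]
contact_force: [1.4, -0.2, -0.1]
opening: 0.0392
time: 4.12
tool_pos: [0.5844, 0.0054, 0.269]
tool_rot: [3.135, 0.002, 0.414]
contact_force: [-0.2, -1.0, -0.2]
opening: 0.0391
```

```bash
python3 -m creep '[[[0,0,0,0,0,-4],[0,0,0,0,0,-4],[0,0,0,0,0,-2.5],[0,0,0,0,0,0],[0,0,0,0,0,0]]]'
python3 - <<'E'
from h import *
im=viewer.read_camera("top");cv2.imwrite("pics/top1.png",im)
s=robot.observe();w=viewer.read_camera("wrist")
c=cv2.resize(im[180:300,220:350],None,fx=4,fy=4,interpolation=cv2.INTER_CUBIC)
cv2.imwrite("pics/t1.png",c)
E
```

```text
time: 4.53
tool_pos: [0.5845, 0.0052, 0.269]
tool_rot: [3.136, 0.001, 0.232]
contact_force: [-0.8, -0.6, 0.7]
opening: 0.0393
```

View pics/t1.png

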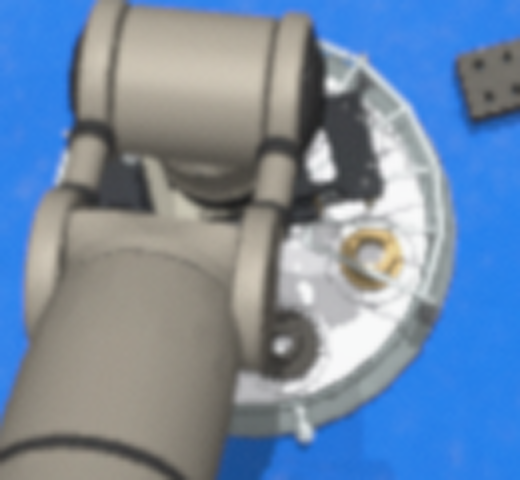

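The top view, partly covered by the arm, shows the gear boss at crop (285,346), the bush at (371,257) and the pointer tip at (304,438).

Run:
```python
from h import *
k=np.array([.584,.0046,0])
for n,u,v,z in(("gear",285,346,.056),("bush",371,257,.06),("ptr",304,438,.03)):
    p=ray("top",(u+.5)/4-.5+220,(v+.5)/4-.5+180,z);print(n,p,np.degrees(np.arctan2(*(p-k)[1::-1])),np.linalg.norm((p-k)[:2]))
```

```text
gear [ 0.49335819 -0.01928835  0.056     ] -165.23560439434237 0.09373681590160818
bush [ 0.55582233 -0.08156159  0.06      ] -108.10944726052549 0.090652088635332
ptr [ 0.43045887 -0.03086155  0.03      ] -166.99511412194636 0.1575829974614706
```

```bash
python3 -m creep '[[[0,0,0,0,0,0],[0,0,0,0,0,0],[0,0,0,0,0,0],[0,0,0,0,0,0]]]' -0.4; python3 -m creep '[[[0,0,15,0,0,0],[0,0,30,0,0,0],[0,0,35,0,0,0],[-30,-8,30,0,0,0],[-30,-8,0,0,0,0]]]';python3 -m creep '[[[-28,-6,0,0,0,0],[0,0,0,0,0,0],[0,0,0,0,0,0]]]'
python3 - <<'E'
from h import *
s=robot.observe();im=viewer.read_camera("wrist");cv2.imwrite("pics/w3.png",im);np.savez("w3.npz",**{k:s[k] for k in("tool_pos","tool_rot")})
E
```

```text
time: 4.97
tool_pos: [0.5845, 0.0053, 0.2689]
tool_rot: [3.135, 0.001, 0.236]
contact_force: [0.3, 0.1, -0.0]
opening: 0.0607
time: 5.38
tool_pos: [0.5263, -0.01, 0.3784]
tool_rot: [3.136, 0.005, 0.24]
contact_force: [0.7, -0.4, 1.3]
opening: 0.0644
time: 5.63
tool_pos: [0.4934, -0.0167, 0.3813]
tool_rot: [3.134, 0.003, 0.24]
contact_force: [-0.5, 0.5, 1.2]
opening: 0.0643
```

View pics/w3.png

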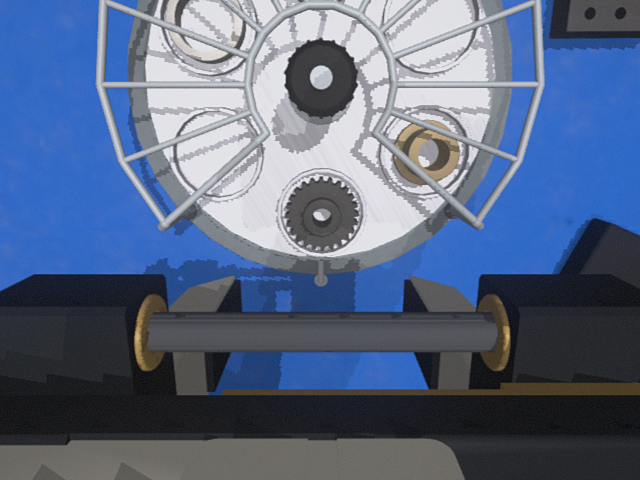

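The knob (321,77), gear (321,214) and pointer (321,281) lie in line, with the wire ends symmetric at (163,226) and (479,226). The gear is centred in the gap.

Run:
```python
from h import *
s=dict(np.load("w3.npz"));im=cv2.imread("pics/w3.png")
k=ray("wrist",321,77,.116,s)
B=blob((im.max(2)<95)[160:270,270:375],800);print(B)
g=ray("wrist",321.5,214,.056,s);h=ray("wrist",321.5,213.5,.046,s);p=ray("wrist",321,281,.03,s)
for q in(g,h,p):print(q,np.degrees(np.arctan2(*(q-k)[1::-1])),np.linalg.norm((q-k)[:2]))
print(k)
```

```text
[([15, 17, 73, 74, 3580], [51.2, 53.1])]
[ 0.4986191  -0.01698128  0.056     ] -165.8946596264944 0.08794416883615652
[ 0.4970742 -0.0174195  0.046    ] -165.86362667913062 0.08954929631546976
[ 0.43860416 -0.03133774  0.03      ] -166.16357133834384 0.14965001179083165
[0.58391169 0.00445119 0.116     ]
```

```bash
python3 -m creep '[[[4,-1,-25,0.4,0.1,0],[0,0,-35,0,0,0],[0,0,-35,0,0,0],[0,0,-25,0,0,0],[0,0,0,0,0,0]]]' 0 30;python3 -m creep '[[[0,0,0,0,0,0],[0,0,0,0,0,0]]]'
```

```text
time: 6.1
tool_pos: [0.5024, -0.017, 0.2585]
tool_rot: [3.138, -0.006, 0.242]
contact_force: [-1.7, 0.6, -1.0]
opening: 0.046
time: 6.27
tool_pos: [0.5038, -0.0167, 0.2577]
tool_rot: [3.139, -0.004, 0.243]
contact_force: [0.0, -0.4, -0.0]
opening: 0.0462
```

```bash
python3 -m creep '[[[-6,-0.5,-12,0,0.2,0],[0,0,-12,0,0,0],[0,0,0,0,0,0],[0,0,0,0,0,0]]]';python3 - <<'E'
from h import *
s=robot.observe();im=viewer.read_camera("wrist");cv2.imwrite("pics/w4.png",im);print(s["tool_pos"],s["tool_rot"],s["opening"])
E
```

```text
time: 6.6
tool_pos: [0.5016, -0.0174, 0.2392]
tool_rot: [3.135, -0.011, 0.244]
contact_force: [0.3, -0.4, 0.2]
opening: 0.0459
[ 0.50158034 -0.01738471  0.2391817 ] [ 3.13517135 -0.01113666  0.24359642] 0.04590271556857637
```

View pics/w4.png

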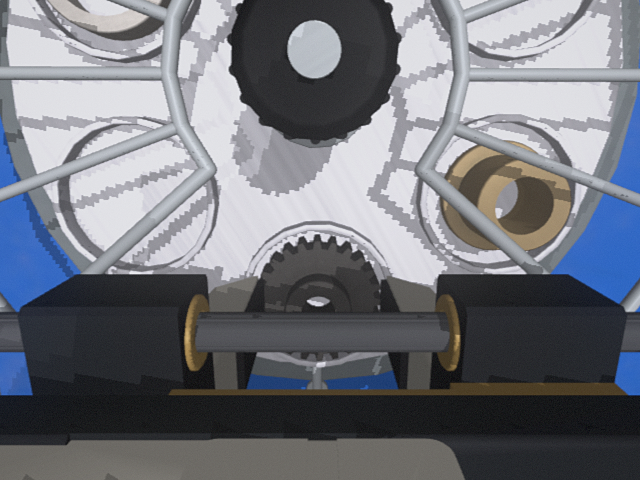

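The gear is laterally centred between the fingers, its bore at (319,301). The tool is tilted slightly and about 4 mm too far in, so I'll correct that before the last of the descent.

```bash
python3 -m creep '[[[-4,-0.5,-4,0.2,0.7,0],[0,0,0,0,0,0],[0,0,0,0,0,0]]]'
```

```text
time: 6.9
tool_pos: [0.4985, -0.018, 0.2381]
tool_rot: [3.14, -0.004, 0.244]
contact_force: [0.6, -0.4, -0.4]
opening: 0.0459
```

```bash
python3 -m creep '[[[-2,0.5,-8,-0.05,0.3,0],[-1,0,-5,0,0.1,0],[0,0,0,0,0,0],[0,0,0,0,0,0]]]'
```

```text
time: 7.23
tool_pos: [0.4952, -0.0175, 0.2244]
tool_rot: [3.14, 0.002, 0.244]
contact_force: [0.2, 0.7, 0.6]
opening: 0.0459
```

```bash
python3 -m creep '[[[2,0,1.5,0,0,0],[0,0,0,0,0,0],[0,0,0,0,0,0]]]'; python3 -m creep '[[[0,0,0,0,0,0],[0,0,0,0,0,0],[0,0,0,0,0,0],[0,0,0,0,0,0],[0,0,0,0,0,0]]]' 1 40
```

```text
time: 7.48
tool_pos: [0.4974, -0.0175, 0.2257]
tool_rot: [3.141, 0.003, 0.244]
contact_force: [-0.0, -0.0, -0.3]
opening: 0.0456
time: 7.9
tool_pos: [0.4977, -0.0175, 0.226]
tool_rot: [3.14, 0.002, 0.244]
contact_force: [0.6, 0.7, -1.1]
opening: 0.0255
```

```bash
python3 -m creep '[[[0,0,0,0,0,0],[0,0,0,0,0,0]]]'; python3 -m creep '[[[0,0,5,0,0,0],[0,0,5,0,0,0],[0,0,10,0,0,0],[0,0,10,0,0,0],[0,0,0,0,0,0]]]'
python3 - <<'E'
from h import *
s=robot.observe();im=viewer.read_camera("wrist");cv2.imwrite("pics/w5.png",im)
E
```

```text
time: 8.07
tool_pos: [0.4976, -0.0175, 0.226]
tool_rot: [3.14, 0.002, 0.244]
contact_force: [0.6, 0.8, -0.1]
opening: 0.0259
time: 8.48
tool_pos: [0.4969, -0.0174, 0.2573]
tool_rot: [-3.142, 0.005, 0.244]
contact_force: [0.5, 0.5, -1.7]
opening: 0.0254
```

View pics/w5.png

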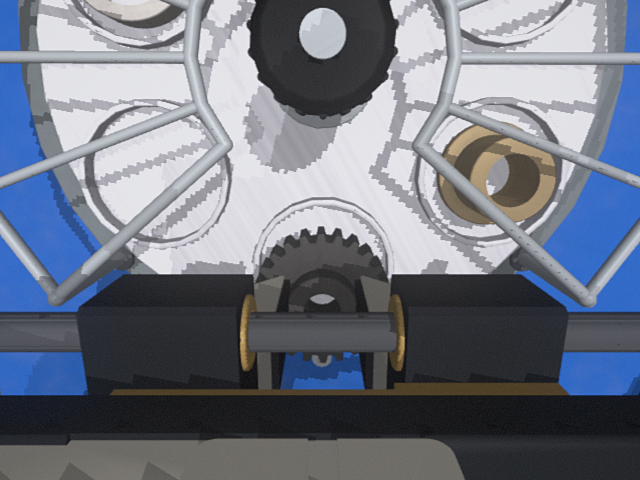

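The gear is gripped by the boss and clear of its cup, hanging level. I'll raise it further and carry it to the plate.

```bash
python3 -m creep '[[[0,0,15,0,0,0],[0,0,20,0,0,0],[0,0,20,0,0,0],[0,0,20,0,0,0],[0,0,5,0,0,0]]]'; python3 -m creep '[[[-3,-15,0,0,0,0],[-5,-30,0,0,0,0],[-5,-30,0,0,0,0],[-5,-30,0,0,0,0],[-5,-30,0,0,0,0]]]'; python3 -m creep '[[[-5,-30,0,0,0,0],[-5,-30,0,0,0,0],[-5,-30,0,0,0,0],[-5,-20,0,0,0,0],[0,0,0,0,0,0]]]'
```

```text
time: 8.95
tool_pos: [0.4948, -0.0171, 0.3356]
tool_rot: [-3.137, 0.014, 0.244]
contact_force: [0.9, 0.0, -2.0]
opening: 0.0254
time: 9.37
tool_pos: [0.4707, -0.1511, 0.3335]
tool_rot: [-3.135, 0.013, 0.253]
contact_force: [0.9, -0.1, -1.8]
opening: 0.0258
time: 9.78
tool_pos: [0.4469, -0.2706, 0.3275]
tool_rot: [-3.132, 0.018, 0.249]
contact_force: [0.3, 0.1, -1.4]
opening: 0.025
```

```bash
python3 -m creep '[[[1,-20,0,-0.2,-0.8,0],[1,-18,-20,-0.1,-0.3,0],[0,0,-25,0,0,0],[0,0,-25,0,0,0],[0,0,0,0,0,0]]]'; python3 -m creep '[[[0,0,0,0,0,0],[0,0,0,0,0,0]]]'
```

```text
time: 10.2
tool_pos: [0.4476, -0.3101, 0.2512]
tool_rot: [-3.139, 0.001, 0.246]
contact_force: [-0.2, 0.6, -0.9]
opening: 0.0257
time: 10.37
tool_pos: [0.4475, -0.3091, 0.25]
tool_rot: [-3.135, 0.003, 0.246]
contact_force: [0.2, 1.0, -1.6]
opening: 0.0256
```

```bash
python3 -m creep '[[[0,0,-8,-0.4,-0.2,0],[0,0,-8,0,0,0],[0,0,-4,0,0,0],[0,0,0,0,0,0],[0,0,0,0,0,0]]]'
python3 - <<'E'
from h import *
s=robot.observe();im=viewer.read_camera("wrist");cv2.imwrite("pics/w6.png",im);print(s["tool_pos"],s["tool_rot"],s["contact_force"])
E
```

```text
time: 10.78
tool_pos: [0.4493, -0.3082, 0.2338]
tool_rot: [3.134, -0.003, 0.248]
contact_force: [0.3, -0.9, -2.1]
opening: 0.0253
[ 0.44928052 -0.30822922  0.23383523] [ 3.13439153e+00 -2.98952094e-03  2.48281214e-01] [ 0.32322266 -0.89287956 -2.13491665]
```

View pics/w6.png

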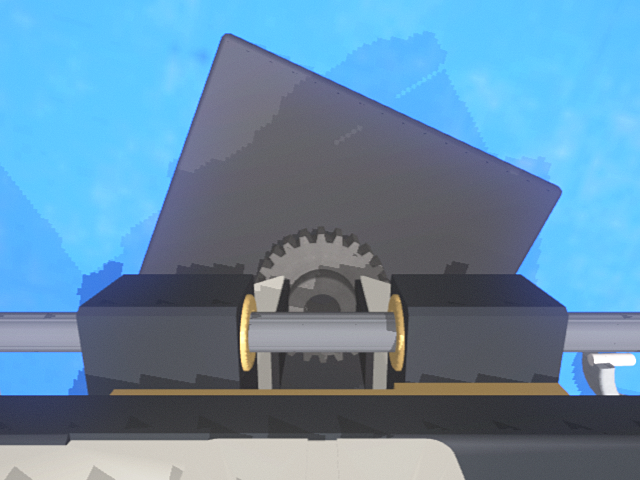

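The gear hangs over the middle of the plate, level, about 10 mm above its top. I'll lower it gently while watching the force.

```bash
python3 -m creep '[[[0,0,-3,0.25,0.1,0],[0,0,-3,0,0,0],[0,0,0,0,0,0]]]';  python3 -m creep '[[[0,0,-1,0,0,0],[0,0,0,0,0,0]]]'; python3 -m creep '[[[0,0,-1,0,0,0],[0,0,0,0,0,0]]]'
```

```text
time: 11.08
tool_pos: [0.4496, -0.3084, 0.2287]
tool_rot: [3.138, -0.004, 0.248]
contact_force: [0.1, 0.4, -1.9]
opening: 0.0256
time: 11.25
tool_pos: [0.4496, -0.3085, 0.2276]
tool_rot: [3.138, -0.004, 0.248]
contact_force: [-0.5, -0.2, -2.4]
opening: 0.0254
time: 11.42
tool_pos: [0.4496, -0.3086, 0.2265]
tool_rot: [3.138, -0.004, 0.248]
contact_force: [-0.3, -0.4, -1.5]
opening: 0.0254
```

```bash
for i in 1; do python3 -m creep '[[[0,0,-1,0.15,0.2,0],[0,0,0,0,0,0]]]'; done; python3 -m creep '[[[0,0,-0.8,0,0,0],[0,0,0,0,0,0]]]'
```

```text
time: 11.58
tool_pos: [0.4496, -0.3086, 0.2254]
tool_rot: [3.141, -0.001, 0.248]
contact_force: [0.2, -0.4, -2.4]
opening: 0.0253
time: 11.75
tool_pos: [0.4496, -0.3086, 0.2245]
tool_rot: [3.141, -0.001, 0.248]
contact_force: [-0.2, -0.3, -1.4]
opening: 0.0256
```

```bash
python3 -m creep '[[[0,0,-0.7,0,0,0],[0,0,0,0,0,0]]]'
```

```text
time: 11.92
tool_pos: [0.4497, -0.3086, 0.2241]
tool_rot: [3.141, -0.001, 0.248]
contact_force: [-0.9, 0.3, -2.0]
opening: 0.0254
```

```bash
python3 -m creep '[[[0,0,-0.6,0,0,0],[0,0,0,0,0,0]]]'
```

```text
time: 12.08
tool_pos: [0.4497, -0.3086, 0.2242]
tool_rot: [3.141, -0.001, 0.248]
contact_force: [-0.3, 0.1, -1.5]
opening: 0.0255
```

```bash
python3 -m creep '[[[0,0,-1.2,0,0,0],[0,0,0,0,0,0]]]'
```

```text
time: 12.25
tool_pos: [0.4498, -0.3086, 0.2242]
tool_rot: [3.14, -0.002, 0.248]
contact_force: [-0.3, 0.2, -1.9]
opening: 0.0258
```

```bash
python3 -m creep '[[[0,0,-2,0,0,0],[0,0,0,0,0,0],[0,0,0,0,0,0]]]'; python3 -c "
from h import *
s=robot.observe();print(s['contact_force'],s['torque'],s['tool_pos'])"
```

```text
time: 12.5
tool_pos: [0.4499, -0.3087, 0.2244]
tool_rot: [3.137, -0.003, 0.248]
contact_force: [0.2, -0.9, -1.9]
opening: 0.0255
[ 0.15486517 -0.94576279 -1.94764242] [-0.01564687 -0.00088526  0.03985445] [ 0.44993403 -0.3087029   0.22444944]
```

```bash
python3 -m creep '[[[0,0,-2,0.1,0.1,0]]]'
python3 - <<'E'
from h import *
im=viewer.read_camera("side");u,v=map(int,proj("side",(.45,-.31,.06)));c=im[v-40:v+50,u-60:u+60];cv2.imwrite("pics/s1.png",cv2.resize(c,None,fx=6,fy=6,interpolation=cv2.INTER_CUBIC))
E
```

```text
time: 12.58
tool_pos: [0.4502, -0.3088, 0.2237]
tool_rot: [3.138, -0.003, 0.249]
contact_force: [-5.5, 5.2, 32.5]
opening: 0.0254
```

View pics/s1.png

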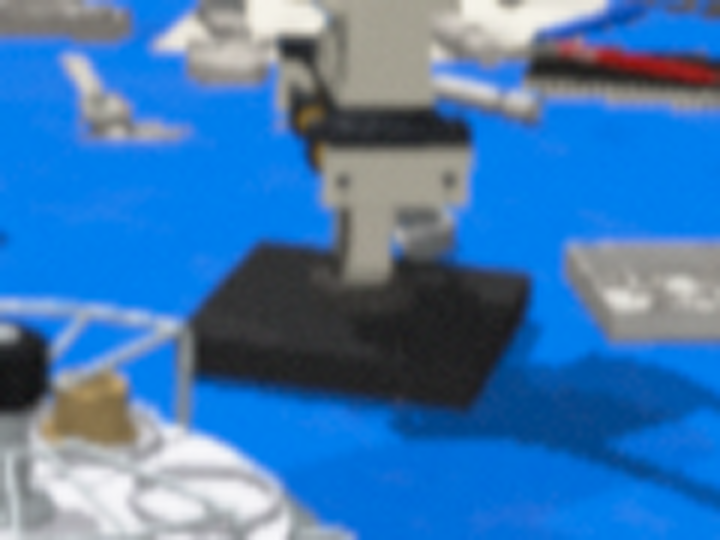

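The reading of 32 N while pushing down confirms the gear is standing on the plate. I'll relax, open, and retreat.

```bash
python3 -m creep '[[[0,0,0,0,0,0],[0,0,0,0,0,0]]]'; python3 -m creep '[[[0,0,0,0,0,0],[0,0,0,0,0,0],[0,0,0,0,0,0],[0,0,0,0,0,0]]]' -0.3; python3 -m creep '[[[0,0,10,0,0,0],[0,0,20,0,0,0],[0,0,30,0,0,0],[0,0,35,0,0,0],[0,0,35,0,0,0]]]'; python3 -m creep '[[[-25,0,10,0,0,0],[-25,0,10,0,0,0],[0,0,0,0,0,0],[0,0,0,0,0,0]]]'
python3 - <<'E'
from h import *
s=robot.observe();w=viewer.read_camera("wrist");t=viewer.read_camera("top");cv2.imwrite("pics/w7.png",w);cv2.imwrite("pics/top2.png",t);np.savez("w7.npz",**{k:s[k] for k in("tool_pos","tool_rot")})
E
```

```text
time: 12.8
tool_pos: [0.4503, -0.3089, 0.2242]
tool_rot: [3.138, -0.003, 0.249]
contact_force: [1.2, -1.0, -1.5]
opening: 0.0255
time: 13.13
tool_pos: [0.4504, -0.3091, 0.223]
tool_rot: [3.138, -0.003, 0.248]
contact_force: [1.4, 0.1, -0.1]
opening: 0.0472
time: 13.55
tool_pos: [0.4481, -0.3073, 0.3513]
tool_rot: [-3.129, 0.007, 0.248]
contact_force: [0.5, -0.4, 0.3]
opening: 0.0597
time: 13.88
tool_pos: [0.3976, -0.3075, 0.3841]
tool_rot: [3.137, -0.003, 0.249]
contact_force: [1.5, -0.3, -0.1]
opening: 0.0599
```

View pics/w7.png

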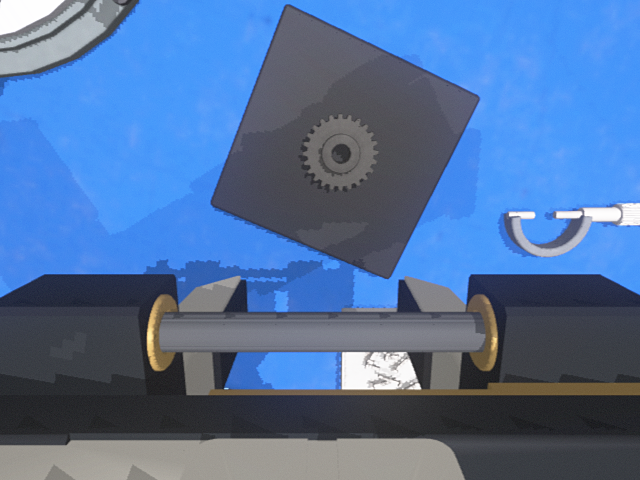

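The gear stands boss up at (341,152), in the middle of the plate. I'll take one last look at the magazine.

```bash
python3 -c "
from h import *
im=cv2.imread('pics/top2.png');cv2.imwrite('pics/t2.png',cv2.resize(im[175:320,145:435],None,fx=2.7,fy=2.7,interpolation=cv2.INTER_CUBIC))"
```

```text
(no output)
```

View pics/t2.png

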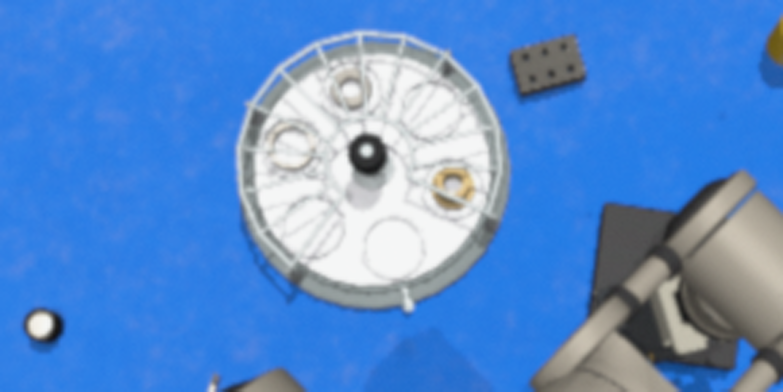

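The gear's cup at (395,247) is now empty and behind the pointer. The bush (452,187) and both rings (291,145 and 349,90) are still in their cups, and the block and loupe are where they were.

```bash
python3 -c "
from cell import robot
print(robot.hand_in())"
```

```text
the job is handed in; nothing more can be done
None
```

The spur gear is on the surface plate, boss up and close to the plate's centre, and the job is handed in at about 14 s of robot time.

- **Turning:** I gripped the knob and turned the magazine about 55° clockwise, the shorter way. The wrist view then put the gear at −165.9° and the pointer at −166.2°, so they agree within about 0.3°. An earlier top view, partly covered by the arm, differed by up to 2°.
- **Lifting and placing:** I gripped the gear by the boss, lifted it out through the gap and lowered it until it touched the plate. I let go only after contact was clear.
- **Force:** The highest reading was a brief 32 N on the tool, as I pressed down to confirm contact. Before that the reading stayed at the gear's own weight (about −2 N) even though the arm had stopped descending. The no-move row at the end of each call had most likely relaxed the contact.
- **Grip opening:** It read about 25.5 mm on the 28 mm boss. I could not explain the difference, but the grip held.
- **Final pictures:** The gear sits wholly on the plate and the gripper is well clear. The bush and both rings are in their cups, and the block, loupe and micrometer show no sign of having moved.

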